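# Snap the slim mandrel into the tray's spring clips

### The arm

A 6-joint arm with a two-finger parallel gripper is mounted at the origin on the work surface. World frame = base frame: x ahead of the robot, y to its left, z up, the work surface at z = 0. Lengths are in m, angles in rad, forces in N, time in s.
With the tool pointing down it reaches from about 0.35 to 0.85 m from the base axis. Payload 8.1 kg.
Tool frame: the origin (TCP) lies at the very end of the fingers, on their centre line; the grasp point (between the pads) lies robot.grip_point_offset behind it (robot.grip_point_offset is the distance from the TCP to the grasp point, in m); z points along the fingers, y is the line along which they close (so a half turn about z gives the same grasp; the last joint's range is limited). The gripper opens to 93 mm and grips with 3 to 60 N. Pads are 15 mm wide; open, the fingers measure 128 mm over their backs; the gripper's body (75 mm by 188 mm) begins 65 mm behind the grasp point.
Start: joints at [1.256, 0.13, 1.488, -0, 1.523, -0.085], TCP at [0.137, 0.584, 0.219] pointing down, gripper open.
Joint ranges: [-2.96, 2.96], [-0.89, 2.26], [0.02, 2.5], [-1.34, 4.48], [0, 2.73], [-2.66, 2.66]. Speed limits (rad/s): [2.39, 2.39, 2.79, 3.14, 3.14, 3.14].

### API

Orientations are given as a rotation vector (axis times angle).
In Python, from plant import robot, eyes gives the robot as it stands. The module is installed in compiled form; this text tells all that it offers.
- The arm moves only by the tool apply_moves, never from a script. Its argument "steps" is one flat list of numbers, 7 for each row, row after row: the shift along the tool's x, y, z in units of 30 mm (1.0 is 30 mm), then the turn, a rotation vector about the tool's x, y, z in units of 6 degrees (1.0 is 6 degrees), then the opening in per cent of the stroke, from 0 (shut) to 100 (fully open). In form: [dx, dy, dz, ax, ay, az, fingers, dx, dy, dz, ax, ay, az, fingers, ...]. A call has 1 to 12 rows; each row shifts and turns the commanded pose from where the row before left it, along the tool's axes as they then stand; what a row does not reach is not made up. A row lasts 1/12 s, in which the tool goes at most 41.7 mm and 7.16 degrees, less where a joint would pass 70% of its speed; a pose out of reach is approached as far as the arm can. A call is refused whole if a number of a shift passes 1 or a number of a turn 1, either way. A call with a gripper value outside its range is refused whole. The fingers move at their own pace and stop on an object; "grip_force" is the grip in N (left out, the last holds). Time passes only in rows, so rows that do not move let the fingers close. It gives the time, the measured TCP pose, the force, the opening and the grip force at its end, in the units of the state.
- robot.read_state(): the state, without advancing time (a new reading comes with each control period).
- eyes.read_camera(name): name is "scene" or "top"; returns the picture (384x512x3 uint8, red, green, blue); there is no depth.
- eyes.calibration(name): a dict with "K" (3x3 intrinsics, pixels), "k1" (the pictures are not rectified: a ray, as slopes to the right and down, at radius r is drawn at 1 + k1 r^2 times it, then the intrinsics apply), "R" (3x3) and "t" (3): a world point X has camera coordinates R X + t. Camera axes: x right, y down, z forward; pixel columns grow to the right and rows downward; lengths in m; the calibration is good to about 2 mm. A picture is of the moment at which its call begins. calibration takes no time and is no camera call.
- robot.close_job(): hands the job in; it is judged then, once.
Trained networks look in the newest picture that a camera, given by its name, has taken for a name from the list of things; names that differ only in an ending like _2 or _b are one class to them, and where a whole thing is asked for, a point or a joint stands for the part that bears it (a point fixed in the world has none). Each returns a list of dicts, best first, with "conf" (0 to 1); they miss things now and then, are a little off and sometimes report something else, mostly with a low value. They report only what shows in the picture. A call takes as long as a camera call. They do not tell look-alikes from the thing itself.
- eyes.search_frame(camera, thing): "rect" ([left, top, width, height] in pixels, round what is visible of it).
- eyes.place_of(camera, thing): "xy" ([column, row] in pixels: a listed point, or the origin of a listed thing).
The state is a dict: "t": time; "q": joint angles; "dq": joint speeds; "joint_torque": joint torques, N m; "tool_pos": TCP position; "orientation": TCP orientation; "force": force on the tool from outside, world axes, zero at the start; "wrist_torque": the same for the moment, N m; "opening": finger opening in m; "gripper_force": force on a finger pad.
Only numpy, scipy, OpenCV 4.12 (cv2) and the standard library are available. Lean on these libraries where they do the work, as an engineer would, in place of code of your own. Each camera call takes 0.05 s, during which the arm holds its last target. There are 200 camera calls.

### The job

Put the slim, longer steel mandrel away: pull the tool tray all the way out from under the low bench shelf, snap the mandrel down fully home into both of the tray's spring clips, about centred so that it sticks out evenly at both ends, and push the tray right back in. Leave the thick mandrel and the other things on the bench where they are.

Things in the scene. Friction and masses are not known exactly. Their poses are not given: they have to be found in the camera images.
- mandrel: Slim steel tube mandrel, plain round cylinder 26 mm in diameter, 160 mm long, about 0.22 kg. Origin at its centre; its axis is its own y (both ends alike). It starts lying level in one pair of V notches of the plywood rest, axis 34.5 mm above the bench, its middle free for the fingers (68 mm between the two rows of notches).
- spare: Thick, shorter steel mandrel, 38 mm in diameter and 120 mm long, origin at its centre, axis = own y. It lies in the other notches of the same rest, parallel to the slim one, 100 mm from axis to axis, axis 43 mm above the bench. It does not fit the clips. Leave it alone.
- rest: Fixed plywood rest, base 190 x 100 x 8 mm, with two rows of V notches, each 12 mm wide, 40 mm either side of its middle along its y; the blocks of the notches reach 40 mm above the bench. Origin: centre of its underside. The mandrels lie along its y, at x = -50 and +50 mm.
- rack: Fixed low bench shelf: dark wood, roof of clear acrylic, open at the front. Its +x points from front to closed back; the tray slides out along its -x. Origin: on the bench, below the middle of the clips when the tray is fully out. Roof: x 72 to 200 mm, y -115 to 115 mm, underside 86 and top 100 mm above the bench; walls under it at y = -106 and 106 mm.
- tray (a joint): How far the tool tray is pulled out, in m: 0 = fully in, 0.12 = fully out (end stops at both). It stays where it is left; moving it takes about 3 N. Pushed in, its clips are under the roof; fully out they stand 72 mm in front of the roof's edge.
- tray_knob (a point): Grip point on the axis of the tray's upright brass knob, 70 mm above the bench: a post 16 mm in diameter with a head 20 mm in diameter at 68 to 84 mm above the bench. It stands 90 mm in front (rack -x) of the clips and moves with the tray; with the tray fully in it is 42 mm in front of the roof's edge.
- clips (a point): On the tray, 55 mm above the bench: where the slim mandrel's centre is when home and centred in both clips. Its y is the clips' common axis, its x the rack's x, z up. The clips stand 45 mm either side along y, nothing between them; the tray floor is 35 mm below this point. Pressed straight down at its middle (about 8 N for both clips) the mandrel snaps home on its seats; the lips then hold it.
- clip_a (a point): Centre of one steel spring clip, 45 mm along -y of point clips, on the seated axis; open at the top, 14 mm wide along y. Two sprung arms with flared mouths, topmost 79 mm above the bench and 38 mm apart there, narrowing to lips about 20 mm apart, 8.5 mm above this point. The mandrel's own weight does not open the lips.
- clip_b (a point): Centre of the other, identical spring clip, 45 mm along +y of point clips.
- polish_tin: Closed aluminium tin, 48 mm in diameter, 55 mm high. Origin: centre of its underside, standing on the bench.
- doming_block: Small brass dome, 48 mm in diameter, 36 mm high, standing on the shelf's roof towards the back. Origin: centre of its underside.
- hammer: Hammer with a wooden handle, 260 mm long, lying on the bench to the robot's right. Origin at its underside.
- brush: Wooden bench brush, 200 mm long, lying on the bench to the robot's left. Origin at its underside.
Mind the look-alikes: they are no part of the job. What is shaped like the mandrel but blue or orange is not meant.

How it is judged:
On the way, in this order (a step that is already met when the one before it is completed fails the run):
1. the tray is pulled out (at least 105 mm of its 120 mm) (value of joint tray above 0.105 m), for 0.2 s.
2. the slim mandrel is snapped home in both clips (x of mandrel in the frame of clips between -0.0035 and 0.0035 m and z of mandrel in the frame of clips between -0.003 and 0.003 m and y of mandrel in the frame of clips between -0.018 and 0.018 m and angle between the y axis of mandrel and the y axis of clips, either way round below 0.06 rad and value of joint tray above 0.05 m), for 0.2 s.
At the end, for the whole second after the job is handed in: The slim mandrel is home in both clips (its centre within 3.5 mm across, 3 mm in height and 18 mm along the clips' axis of the clips site, axis within 0.06 rad) and at rest, and the tray is pushed in to within 8 mm of its stop (x of mandrel in the frame of clips between -0.0035 and 0.0035 m and z of mandrel in the frame of clips between -0.003 and 0.003 m and y of mandrel in the frame of clips between -0.018 and 0.018 m and angle between the y axis of mandrel and the y axis of clips, either way round below 0.06 rad and value of joint tray below 0.008 m and linear speed of mandrel below 0.02 m/s); the robot touches nothing.
It fails at once if the thick mandrel is moved by more than 40 mm (distance of spare from where it was at the start of the episode above 0.04 m).
It fails at once if another thing on the bench or shelf is moved by more than 40 mm (distance of any of polish_tin, doming_block, hammer, brush from where it was at the start of the episode above 0.04 m).
It also fails if it takes over 72 s, if anything falls off the work surface, if the arm or the gripper's body presses on something with over 40 N, if the wrist force passes 120 N, or if a joint passes its speed limit or range.

## Working session

There is one attempt and no reset: what is moved stays moved. The work goes in short steps, Python scripts to look and compute and a tool call to move; the robot and the scene stay as the last step left them, time stands still between calls to the robot, and variables do not carry over. Pictures are saved under pics/ and viewed, at most 10 in all, crops included, and the job is handed in when it is done.

Besides the shell and the picture viewer there is one more tool, called after ">>>" as a command line: name --argument value ..., lists and objects as JSON in quotes. apply_moves: Moves the arm, as the interface text tells. Its arguments: {"type":"object","properties":{"steps":{"type":"array"},"grip_force":{"type":"number"}},"required":["steps"]}

```bash
mkdir -p pics; cat > h.py <<'E'
import numpy as np, cv2
from scipy.spatial.transform import Rotation as Ro
from plant import robot, eyes
def ray(cam,uv):
    c=eyes.calibration(cam);K=np.array(c["K"]);R=np.array(c["R"]);t=np.array(c["t"])
    d=np.linalg.solve(K,[uv[0],uv[1],1])[:2];u=d.copy()
    for _ in range(30):u=d/(1+c["k1"]*(u@u))
    return -R.T@t, R.T@np.array([u[0],u[1],1])
def atz(cam,uv,z):
    o,d=ray(cam,uv);return o+d*(z-o[2])/d[2]
def proj(cam,X):
    c=eyes.calibration(cam);p=np.array(c["R"])@np.array(X)+np.array(c["t"]);s=p[:2]/p[2]
    s=s*(1+c["k1"]*(s@s));K=np.array(c["K"]);return (K@[s[0],s[1],1])[:2]
def shot(cam,name):
    im=eyes.read_camera(cam)[:,:,::-1].copy();cv2.imwrite(f"pics/{name}.png",im);return im
E
python3 - <<'E'
from h import *
np.set_printoptions(precision=4,suppress=True)
a=shot("top","top0");b=shot("scene","scene0")
cv2.imwrite("pics/both0.png",cv2.resize(np.hstack([a,b]),(800,300)))
Z=dict(mandrel=.0345,spare=.043,tray_knob=.07,clips=.055,clip_a=.055,rest=0,rack=0,polish_tin=0,doming_block=.1)
for cam in("top","scene"):
    for n,z in Z.items():
        for r in eyes.place_of(cam,n)[:3]: print(cam,n,np.round(r["xy"],1),round(r["conf"],2),atz(cam,r["xy"],z))
print(robot.read_state(),robot.grip_point_offset)
E
```

```text
top mandrel [172.9 256.9] 0.98 [0.3058 0.2131 0.0345]
top mandrel [204.5 123.1] 0.72 [0.7315 0.1654 0.0345]
top mandrel [189.2 194.7] 0.61 [0.4952 0.1865 0.0345]
top spare [181.2 164.7] 0.76 [0.5854 0.2205 0.043 ]
top clips [308.9 147.3] 0.67 [ 0.6673 -0.166   0.055 ]
top clip_a [297.6 147.1] 0.85 [ 0.6652 -0.1313  0.055 ]
top clip_a [326.1 144.8] 0.69 [ 0.6798 -0.2187  0.055 ]
top rest [187.3 180.7] 0.63 [0.5475 0.2044 0.    ]
top rack [312.9 184. ] 0.64 [ 0.5671 -0.1908  0.    ]
top polish_tin [248.2 243.3] 0.65 [ 0.3663 -0.0026  0.    ]
top doming_block [326.7 120.6] 0.63 [ 0.7394 -0.2103  0.1   ]
scene mandrel [322.2 170.2] 0.89 [0.329  0.211  0.0345]
scene mandrel [369.4 150. ] 0.8 [0.2384 0.3716 0.0345]
scene mandrel [320.5 214.2] 0.78 [0.4988 0.1934 0.0345]
scene spare [327.5 240.1] 0.6 [0.5931 0.2051 0.043 ]
scene spare [250.4 183. ] 0.53 [ 0.3933 -0.0138  0.043 ]
scene tray_knob [182.3 230.1] 0.79 [ 0.5866 -0.1982  0.07  ]
scene tray_knob [ 90.5 202.4] 0.33 [ 0.4979 -0.469   0.07  ]
scene clip_a [184.3 229.9] 0.39 [ 0.5759 -0.1952  0.055 ]
scene clip_a [ 89.5 204.4] 0.35 [ 0.4941 -0.4764  0.055 ]
scene rest [323.9 232.8] 0.89 [0.5408 0.2046 0.    ]
scene rack [187.  237.2] 0.73 [ 0.5648 -0.1939  0.    ]
scene polish_tin [252.1 183.3] 0.82 [ 0.3596 -0.0086  0.    ]
scene doming_block [170.  271.8] 0.62 [ 0.732  -0.2109  0.1   ]
{'t': 1.0, 'q': array([ 1.2556,  0.1304,  1.4882, -0.    ,  1.523 , -0.0854]), 'dq': array([-0.0002,  0.0015, -0.0002, -0.0012,  0.0011,  0.0013]), 'joint_torque': array([  0.0008, -55.9744, -49.2086,   0.0768,   0.0222,   0.    ]), 'tool_pos': array([0.1366, 0.5842, 0.2186]), 'orientation': array([ 0.3601,  3.1209, -0.    ]), 'force': array([ 0.4248,  0.9603, -0.0962]), 'wrist_torque': array([ 0.0005, -0.0015, -0.0317]), 'gripper_force': 0.0, 'opening': 0.09294765446696122} 0.0188
```

View pics/top0.png

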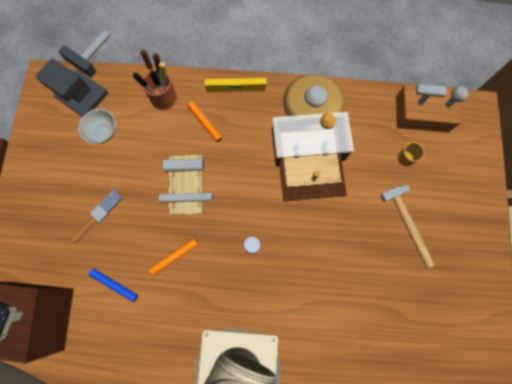

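View pics/scene0.png

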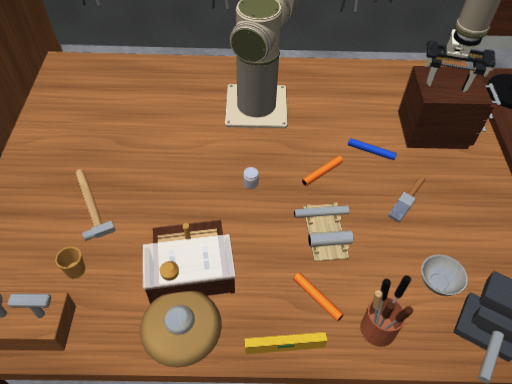

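Candidates in the top view are orange (173,257), orange (205,121), blue (113,285), thick grey (183,165) and slim grey (186,197). By the description it is the slim grey one at (186,197). I'll check that in a close crop.

```bash
python3 - <<'E'
from h import *
a=cv2.imread("pics/top0.png");b=cv2.imread("pics/scene0.png")
f=lambda im,x,y,w,h:cv2.resize(im[y:y+h,x:x+w],(400,300),interpolation=cv2.INTER_CUBIC)
cv2.imwrite("pics/crop0.png",np.vstack([np.hstack([f(a,146,146,80,60+20*0+0),f(b,285,195,80,60)]),np.hstack([f(a,262,100,100,75+30*0),f(b,138,216,104,78)])]))
E
```

```text
(no output)
```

View pics/crop0.png

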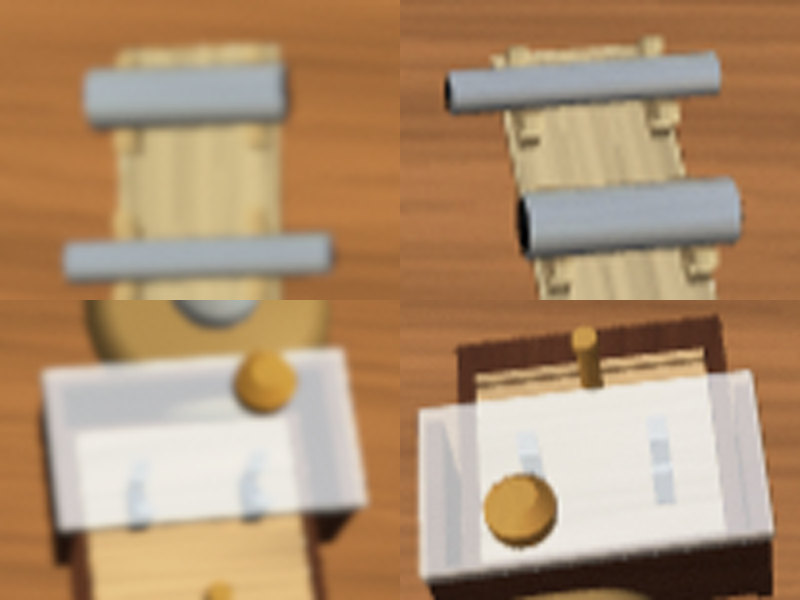

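The crop confirms it. Of the two grey cylinders in the rest, the slim, longer one is at top (186,197) / scene (321,212) and the thick one is the other. The roof corners are clear too, so I'll compute the poses.

```bash
python3 - <<'E'
from h import *
from scipy.optimize import least_squares
np.set_printoptions(precision=4,suppress=True)
def tri(u,v):
    (o,d),(p,e)=ray("top",u),ray("scene",v)
    s=np.linalg.lstsq(np.c_[d,-e],p-o,rcond=None)[0];A,B=o+s[0]*d,p+s[1]*e
    return (A+B)/2,np.linalg.norm(A-B)
T={"FL":(276.5,157.5),"FR":(353.5,150.75),"BR":(347.75,112),"BL":(272.5,117.5)}
S={"FR":(143.2,244.1),"FL":(229.5,234.5),"BL":(234.7,274.5),"BR":(144.5,287.5)}
L={"FL":(.072,.115),"FR":(.072,-.115),"BL":(.2,.115),"BR":(.2,-.115)}
def W(p,l,z): c,s=np.cos(p[2]),np.sin(p[2]);return [p[0]+c*l[0]-s*l[1],p[1]+s*l[0]+c*l[1],z]
for sel in (["top"],["scene"],["top","scene"]):
    f=lambda p:np.concatenate([proj(c,W(p,L[k],.1))-D[k] for c,D in(("top",T),("scene",S)) if c in sel for k in L])
    r=least_squares(f,[.55,-.18,0]);print(sel,r.x,r.fun)
p=r.x
for c in("top","scene"):
    print(c,"knob pred",proj(c,W(p,(.03,0),.07)),"headtop",proj(c,W(p,(.03,0),.084)),"clips in",proj(c,W(p,(.12,.045),.055)),proj(c,W(p,(.12,-.045),.055)))
print("knob",W(p,(.03,0),.07),"clips out",W(p,(0,0),.055))
print("ends top",atz("top",(158.8,198.4),.0345),atz("top",(212.2,196.6),.0345))
print("ends scene",atz("scene",(294.4,213.4),.0345),atz("scene",(349,210),.0345))
print(eyes.place_of("top","tray_knob")[:2])
# mandrel fit by silhouettes
def sil(q,R=.013,H=.08):
    th=np.linspace(0,2*np.pi,24);c,s=np.cos(q[2]),np.sin(q[2]);ax=np.array([-s,c,0]);n=np.array([c,s,0])
    return [np.array([q[0],q[1],.0345])+e*H*ax+R*(np.cos(t)*n+np.sin(t)*np.array([0,0,1])) for e in(-1,1) for t in th]
for c,seed in(("top",(186,197)),("scene",(321,212))):
    im=cv2.imread(f"pics/{c}0.png");hsv=cv2.cvtColor(im,cv2.COLOR_BGR2HSV)
    m=((hsv[...,1]<75)).astype(np.uint8)
    n,lab,st,ce=cv2.connectedComponentsWithStats(m);l=lab[seed[1],seed[0]];ys,xs=np.nonzero(lab==l);
    mr=cv2.minAreaRect(np.c_[xs,ys].astype(np.float32))
    def g(q):
        P=np.float32([proj(c,X) for X in sil(q)]);h=cv2.convexHull(P)
        return P,h
    def cost(q):
        P,h=g(q);M=cv2.moments(h);mm=cv2.moments((lab==l).astype(np.uint8),True)
        an=lambda M:.5*np.arctan2(2*M["mu11"],M["mu20"]-M["mu02"])
        return [M["m10"]/M["m00"]-mm["m10"]/mm["m00"],M["m01"]/M["m00"]-mm["m01"]/mm["m00"],20*(an(M)-an(mm))]
    r=least_squares(cost,[.495,.19,.0]);print(c,st[l],mr,"fit",r.x,r.cost,cv2.contourArea(g(r.x)[1]))
E
```

```text
['top'] [ 0.5584 -0.192   0.1628] [-0.0072  0.0057  0.5915  0.6009 -0.3882 -0.2882 -0.2032 -0.3765]
['scene'] [ 0.561  -0.1907  0.1666] [ 0.4021 -1.4381 -0.6006 -0.356   1.4719  1.0013 -1.232   0.3377]
['top', 'scene'] [ 0.5598 -0.1913  0.1649] [-0.252  -0.3664  0.3062  0.076  -0.7161 -0.6312 -0.5692 -0.865   0.157
 -1.7591 -0.8106 -0.8191  1.1193  0.6495 -1.5486 -0.1757]
top knob pred [315.4436 170.6172] headtop [316.2317 169.2234] clips in [296.3472 145.2993] [325.2767 142.9805]
scene knob pred [186.4916 231.0239] headtop [186.0078 228.1936] clips in [206.1864 260.0869] [172.2278 264.3855]
knob [np.float64(0.5893543281953836), np.float64(-0.1863962875850362), 0.07] clips out [np.float64(0.5597612500203231), np.float64(-0.1913206884749675), 0.055]
ends top [0.4767 0.2775 0.0345] [0.4947 0.1163 0.0345]
ends scene [0.4977 0.117  0.0345] [0.4816 0.2788 0.0345]
[]
top [159 192  54  10 450] ((185.5, 196.5), (9.0, 53.0), 90.0) fit [0.4856 0.1957 0.0036] 2.301827358334664 461.55490689445287Traceback (most recent call last):
  File "<stdin>", line 38, in <module>
    return func(*args, **kw
[... 984 characters left out ...]
^^^^^^^^
                             mf)
                             ^^^
    df = [f_eval - f0 for f_eval in f_evals]
                                    ^^^^^^^
    f = np.atleast_1d(self.fun(x, *self.args, **self.kwargs))
                      ~~~~~~~~^^^^^^^^^^^^^^^^^^^^^^^^^^^^^^
    return np.atleast_1d(self.fun(x))
                         ~~~~~~~~^^^
    return self.f(x, *self.args, **self.kwargs)
           ~~~~~~^^^^^^^^^^^^^^^^^^^^^^^^^^^^^^
  File "<stdin>", line 35, in cost
  File "<stdin>", line 32, in g
  File "h.py", line 12, in proj
    c=eyes.calibration(cam);p=np.array(c["R"])@np.array(X)+np.array(c["t"]);s=p[:2]/p[2]
ValueError: time passes only in moves, steps and waits
```

```bash
sed -i 's/eyes.calibration(cam)/CAL[cam]/; s/^def ray/CAL={c:eyes.calibration(c) for c in("top","scene")}\ndef ray/' h.py
python3 - <<'E'
from h import *
np.set_printoptions(precision=4,suppress=True)
p=[.5598,-.1913,.165]
def W(l,z): c,s=np.cos(p[2]),np.sin(p[2]);return [p[0]+c*l[0]-s*l[1],p[1]+s*l[0]+c*l[1],z]
out=[]
for c,(x,y) in(("top",(262,95)),("scene",(136,205))):
    im=cv2.imread(f"pics/{c}0.png")[y:y+120,x:x+110];k=3.6
    im=cv2.resize(im,(396,432),interpolation=cv2.INTER_CUBIC)
    P=lambda l,z:tuple(int(v) for v in ((proj(c,W(l,z))-[x,y]+.5)*k))
    r=[P(l,.1) for l in((.072,.115),(.072,-.115),(.2,-.115),(.2,.115))]
    cv2.polylines(im,[np.array(r)],True,(0,0,255),1)
    cv2.polylines(im,[np.array([P((.03+.01*np.cos(t),.01*np.sin(t)),.084) for t in np.linspace(0,6.28,20)])],True,(0,255,0),1)
    for s in(-1,1): cv2.circle(im,P((.12,.045*s),.055),2,(255,0,0),-1)
    out.append(im)
    print(proj(c,[.4877-.08*-np.sin(.105)*-1,.1974,.0345]))
cv2.imwrite("pics/ov.png",np.hstack(out))
def tri(u,v):
    (o,d),(q,e)=ray("top",u),ray("scene",v)
    s=np.linalg.lstsq(np.c_[d,-e],q-o,rcond=None)[0];A,B=o+s[0]*d,q+s[1]*e
    return (A+B)/2,np.linalg.norm(A-B)
print(tri((316.2,172.5),(186.1,225.6)),tri((276.5,157.5),(229.5,234.5)),tri((353.5,150.75),(143.2,244.1)))
E
```

```text
[185.0354 199.5422]
[321.377  208.8381]
(array([ 0.5798, -0.1871,  0.0824]), np.float64(0.00033532083512697317)) (array([ 0.6132, -0.0669,  0.0933]), np.float64(0.0005621503135464675)) (array([ 0.6506, -0.2918,  0.0978]), np.float64(0.0015399432761203091))
```

View pics/ov.png

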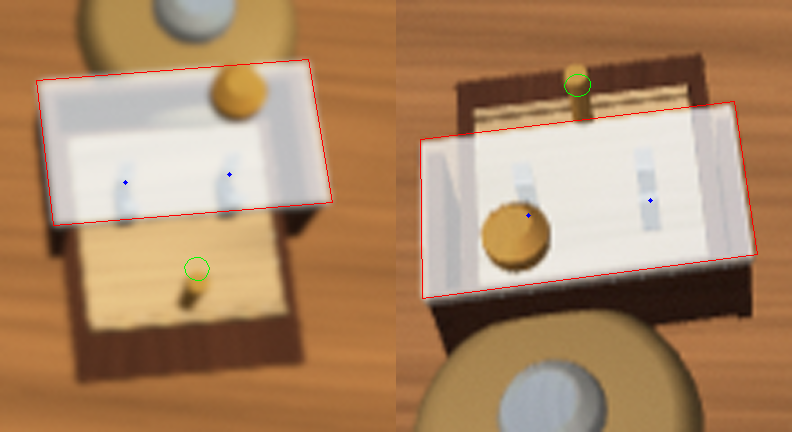

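The overlay shows the roof fits well. The knob (top 197,280 / scene 576,77 in the overlay) sits about 10 mm in front of its fully-in spot, so the tray starts slightly out and the knob is at about (0.579,-0.188).

>>> apply_moves --steps '[0,0,0,0,0,-0.943,100,0,0,0,0,0,-0.943,100,0,0,0,0,0,-0.943,100,0,0,0,0,0,-0.943,100,-0.37,-1,0,0,0,0,100,-0.37,-1,0,0,0,0,100,-0.37,-1,0,0,0,0,100,-0.37,-1,0,0,0,0,100,-0.37,-1,0,0,0,0,100,-0.37,-1,0,0,0,0,100,-0.37,-1,0,0,0,0,100,-0.37,-1,0,0,0,0,100]' --grip_force 30

```text
t: 2.05
tool_pos: [0.2642, 0.3608, 0.2188]
orientation: [-0.26, 3.13, 0.001]
force: [0.7, 0.9, 0.2]
opening: 0.0931
gripper_force: 0.0
```

>>> apply_moves --steps '[-0.37,-1,0,0,0,0,100,-0.37,-1,0,0,0,0,100,-0.37,-1,0,0,0,0,100,-0.37,-1,0,0,0,0,100,-0.37,-1,0,0,0,0,100,-0.37,-1,0,0,0,0,100,-0.37,-1,0,0,0,0,100,-0.37,-1,0,0,0,0,100,-0.37,-1,0,0,0,0,100,-0.37,-1,0,0,0,0,100,-0.37,-1,0,0,0,0,100,-0.37,-1,0,0,0,0,100]'

```text
t: 3.05
tool_pos: [0.4549, 0.0273, 0.2189]
orientation: [-0.259, 3.13, -0.0]
force: [0.1, 0.5, 0.4]
opening: 0.0928
gripper_force: 0.0
```

>>> apply_moves --steps '[-0.37,-1,0,0,0,0,100,-0.37,-1,0,0,0,0,100,-0.37,-1,0,0,0,0,100,-0.37,-1,0,0,0,0,100,-0.37,-1,0,0,0,0,100,-0.37,-1,0,0,0,0,100,-0.37,-1,0,0,0,0,100,0,0,0,0,0,0,100,0,0,0,0,0,0,100]'

```text
t: 3.8
tool_pos: [0.5655, -0.1667, 0.2178]
orientation: [0.256, -3.13, -0.001]
force: [-0.2, 0.3, -0.4]
opening: 0.0928
gripper_force: 0.0
```

```bash
cat > plan.py <<'E'
import sys
from h import *
# plan x y z angle : remaining move in tool axes units (z is TCP); angle = heading of tool y
x,y,z,a=map(float,sys.argv[1:5]);s=robot.read_state();R=Ro.from_rotvec(s["orientation"])
T=Ro.from_matrix(np.array([[-np.sin(a),np.cos(a),0],[np.cos(a),np.sin(a),0],[0,0,-1]]).T@np.eye(3) if 0 else np.c_[[-np.sin(a),np.cos(a),0],[np.cos(a),np.sin(a),0],[0,0,-1]])
d=np.array([x,y,z])-s["tool_pos"];np.set_printoptions(precision=3,suppress=True)
print("t",s["t"],"pos",s["tool_pos"],"F",s["force"],"open",s["opening"],"gf",s["gripper_force"],"q",s["q"])
print("shift now axes",R.inv().apply(d)/.03,"shift in target axes",T.inv().apply(d)/.03,"turn",np.degrees((R.inv()*T).as_rotvec())/6)
E
python3 plan.py .579 -.188 .051 1.736
```

```text
t 3.8 pos [ 0.566 -0.167  0.218] F [-0.152  0.349 -0.382] open 0.09282857540265377 gf 0.0 q [-0.374  0.104  1.518  0.     1.521 -2.107]
shift now axes [-0.335 -0.777  5.56 ] shift in target axes [-0.327 -0.774  5.561] turn [ 0.007 -0.011 -0.021]
```

>>> apply_moves --steps '[-0.33,-0.77,0,0,0,0,100,0,0,0.9,0,0,0,100,0,0,0.9,0,0,0,100,0,0,0.9,0,0,0,100,0,0,0.9,0,0,0,100,0,0,0.7,0,0,0,100,0,0,0.7,0,0,0,100,0,0,0.56,0,0,0,100,0,0,0,0,0,0,100]'

```text
t: 4.55
tool_pos: [0.5759, -0.1841, 0.0477]
orientation: [0.26, -3.125, -0.005]
force: [-0.8, 0.1, -0.6]
opening: 0.0931
gripper_force: 0.0
```

>>> apply_moves --steps '[0,0,0,0,0,0,50,0,0,0,0,0,0,30,0,0,0,0,0,0,10,0,0,0,0,0,0,0,0,0,0,0,0,0,0,0,0,0,0,0,0,0,0,0,0,0,0,0,0,0,0,0,0,0,0,0]'

```text
t: 5.22
tool_pos: [0.5791, -0.1867, 0.052]
orientation: [-0.259, 3.131, -0.0]
force: [-0.4, -0.4, -0.1]
opening: 0.0443
gripper_force: 0.0
```

```bash
python3 plan.py .579 -.188 .051 1.736
```

```text
t 5.2167 pos [ 0.579 -0.187  0.052] F [-0.428 -0.394 -0.118] open 0.0442591116080594 gf 0.0 q [-0.396  0.288  1.622 -0.     1.231 -2.132]
shift now axes [ 0.01  -0.043  0.033] shift in target axes [ 0.01  -0.043  0.033] turn [-0.001  0.001 -0.001]
```

>>> apply_moves --steps '[0,0,0,0,0,0,0,0,0,0,0,0,0,0,0,0,0,0,0,0,0,0,0,0,0,0,0,0,0,0,0,0,0,0,0,0,0,0,0,0,0,0,0,0,0,0,0,0,0]'

```text
t: 5.8
tool_pos: [0.5793, -0.1887, 0.0518]
orientation: [-0.258, 3.13, -0.005]
force: [3.9, -10.2, -4.5]
opening: 0.0191
gripper_force: 30.0
```

>>> apply_moves --steps '[0.3,0,0,0,0,0,0,0.3,0,0,0,0,0,0,0.3,0,0,0,0,0,0,0.3,0,0,0,0,0,0,0.3,0,0,0,0,0,0,0.3,0,0,0,0,0,0,0.3,0,0,0,0,0,0,0.3,0,0,0,0,0,0,0.3,0,0,0,0,0,0,0.3,0,0,0,0,0,0,0.3,0,0,0,0,0,0,0,0,0,0,0,0,0]'

```text
t: 6.8
tool_pos: [0.4803, -0.2051, 0.0518]
orientation: [0.258, -3.131, 0.005]
force: [-2.4, -11.0, -5.0]
opening: 0.0191
gripper_force: 30.0
```

>>> apply_moves --steps '[0.1,0,0,0,0,0,0,0.1,0,0,0,0,0,0,0.1,0,0,0,0,0,0,0.1,0,0,0,0,0,0,0,0,0,0,0,0,0,0,0,0,0,0,0,0]'

```text
t: 7.3
tool_pos: [0.4721, -0.2065, 0.0519]
orientation: [-0.258, 3.125, -0.006]
force: [15.1, -8.4, -16.9]
opening: 0.0189
gripper_force: 30.0
```

>>> apply_moves --steps '[0,0,0,0,0,0,60,0,0,0,0,0,0,60,0,0,0,0,0,0,60,0,0,0,0,0,0,60,0,0,-0.9,0,0,0,60,0,0,-0.9,0,0,0,60,0,0,-0.9,0,0,0,60,0,0,-0.9,0,0,0,60,0,0,-0.9,0,0,0,60,0,0,-0.5,0,0,0,60]'

```text
t: 8.13
tool_pos: [0.4705, -0.2053, 0.2056]
orientation: [-0.259, 3.128, -0.003]
force: [-0.3, 0.2, 0.1]
opening: 0.0558
gripper_force: 0.0
```

>>> apply_moves --steps '[-0.195,0.943,0,0,0,0,60,-0.195,0.943,0,0,0,0,60,-0.195,0.943,0,0,0,0,60,-0.195,0.943,0,0,0,0,60,-0.195,0.943,0,0,0,0,60,-0.195,0.943,0,0,0,0,60,-0.195,0.943,0,0,0,0,60,-0.195,0.943,0,0,0,0,60,-0.195,0.943,0,0,0,0,60,-0.195,0.943,0,0,0,0,60,-0.195,0.943,0,0,0,0,60,-0.195,0.943,0,0,0,0,60]'

```text
t: 9.13
tool_pos: [0.4826, 0.1431, 0.202]
orientation: [-0.26, 3.131, -0.0]
force: [0.3, -0.3, 0.5]
opening: 0.0558
gripper_force: 0.0
```

>>> apply_moves --steps '[-0.195,0.943,0,0,0,0,60,-0.195,0.943,0,0,0,0,60,0,0,0,0,0,0.97,60,0,0,0,0,0,0.97,60,0,0,0,0,0,0.97,60,0,0,0,0,0,0.97,60,0,0,0,0,0,0.97,60,0,0,0,0,0,0.97,60,0,0,0,0,0,0.97,60,0,0,0,0,0,0.97,60,0,0,0,0,0,0.97,60,0,0,0,0,0,0.97,60]'

```text
t: 10.13
tool_pos: [0.485, 0.1993, 0.2018]
orientation: [-1.303, -2.858, 0.0]
force: [-0.2, 0.1, -0.5]
opening: 0.0557
gripper_force: 0.0
```

>>> apply_moves --steps '[0,0,0,0,0,0.97,60,0,0,0,0,0,0.97,60,0,0,0,0,0,0.97,60,0,0,0,0,0,0.97,60,0,0,0,0,0,0.97,60,0,0,0,0,0,0.97,60,0,0,0,0,0,0,60,0,0,0,0,0,0,60]'

```text
t: 10.8
tool_pos: [0.4851, 0.1993, 0.2018]
orientation: [-2.091, -2.344, 0.0]
force: [0.3, -0.4, -0.3]
opening: 0.0556
gripper_force: 0.0
```

```bash
python3 plan.py .4877 .1974 .016 0.105; python3 - <<'E'
from h import *
a=shot("top","top1");b=shot("scene","scene1")
f=lambda im,x,y:cv2.resize(im[y:y+120,x:x+110],(396,432),interpolation=cv2.INTER_CUBIC)
cv2.imwrite("pics/c1.png",np.hstack([f(a,262,95),f(b,136,195)]))
def tri(u,v):
    (o,d),(q,e)=ray("top",u),ray("scene",v)
    s=np.linalg.lstsq(np.c_[d,-e],q-o,rcond=None)[0];A,B=o+s[0]*d,q+s[1]*e
    return (A+B)/2,np.linalg.norm(A-B)
p=[.5603,-.1915,.165]
def W(l,z): c,s=np.cos(p[2]),np.sin(p[2]);return [p[0]+c*l[0]-s*l[1],p[1]+s*l[0]+c*l[1],z]
for c in("top","scene"):
    for n,z in(("clips",.055),("clip_a",.055),("tray_knob",.07)):
        for r in eyes.place_of(c,n)[:3]:
            w=atz(c,r["xy"],z);d=w[:2]-p[:2];print(c,n,np.round(r["xy"],1),round(r["conf"],2),w.round(4),"rack",np.round([d@[np.cos(.165),np.sin(.165)],d@[-np.sin(.165),np.cos(.165)]],4))
    print(c,proj(c,W((0,.045),.055)),proj(c,W((0,-.045),.055)))
E
```

```text
t 10.8 pos [0.485 0.199 0.202] F [ 0.269 -0.36  -0.326] open 0.0556180295690652 gf 0.0 q [ 0.292 -0.066  1.72   0.     1.488  0.178]
shift now axes [-0.072  0.082  6.194] shift in target axes [-0.072  0.081  6.194] turn [-0.002  0.     0.086]
top clips [314.  179.7] 0.83 [ 0.5653 -0.1854  0.055 ] rack [0.006  0.0052]
top clip_a [300.7 183.7] 0.82 [ 0.5498 -0.146   0.055 ] rack [-0.0029  0.0466]
top clip_a [330.4 177.4] 0.8 [ 0.5764 -0.2346  0.055 ] rack [ 0.0088 -0.0452]
top tray_knob [318.3 213.8] 0.75 [ 0.4594 -0.1995  0.07  ] rack [-0.1008  0.0087]
top tray_knob [183.8 196.5] 0.43 [0.4807 0.195  0.07  ] rack [-0.015   0.3943]
top [301.10132123 182.73073628] [330.75027549 180.20584305]
scene clips [188.6 225.2] 0.81 [ 0.5599 -0.1848  0.055 ] rack [0.0007 0.0067]
scene clip_a [170.3 228.3] 0.95 [ 0.5715 -0.2348  0.055 ] rack [ 0.0039 -0.0445]
scene clip_a [202.1 222.8] 0.71 [ 0.551  -0.1476  0.055 ] rack [-0.002   0.0448]
scene clip_a [249.8 183. ] 0.34 [ 0.4031 -0.0155  0.055 ] rack [-0.1262  0.1994]
scene tray_knob [179.7 196.8] 0.87 [ 0.4717 -0.2177  0.07  ] rack [-0.0917 -0.0112]
scene [202.21743231 223.37573856] [170.05430907 227.16653826]
```

View pics/c1.png

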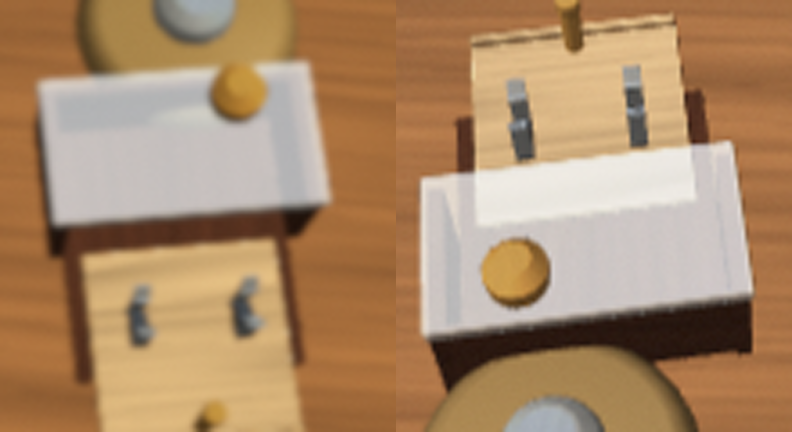

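The tray is out, the mandrel is still in the rest, and both clips (crop 140,315 and 247,307) are on the predicted pixels. Next I descend onto the mandrel.

>>> apply_moves --steps '[-0.072,0.081,0.9,0,0,0.086,60,0,0,0.9,0,0,0,60,0,0,0.9,0,0,0,60,0,0,0.9,0,0,0,60,0,0,0.8,0,0,0,60,0,0,0.6,0,0,0,60,0,0,0.5,0,0,0,60,0,0,0.4,0,0,0,60,0,0,0.29,0,0,0,60,0,0,0,0,0,0,60,0,0,0,0,0,0,60]' --grip_force 15

```text
t: 12.12
tool_pos: [0.4879, 0.1974, 0.0162]
orientation: [-2.105, -2.332, 0.0]
force: [0.8, 0.2, 0.5]
opening: 0.0558
gripper_force: 0.0
```

>>> apply_moves --steps '[0,0,0,0,0,0,10,0,0,0,0,0,0,10,0,0,0,0,0,0,10,0,0,0,0,0,0,10,0,0,0,0,0,0,10,0,0,0,0,0,0,10,0,0,0,0,0,0,10]'

```text
t: 12.7
tool_pos: [0.4872, 0.1974, 0.0165]
orientation: [-2.105, -2.331, 0.002]
force: [-5.2, -0.9, 5.2]
opening: 0.0256
gripper_force: 15.0
```

```bash
python3 plan.py .4877 .1974 .016 0.105
```

```text
t 12.7 pos [0.487 0.197 0.016] F [-5.241 -0.899  5.211] open 0.02560219514831813 gf 14.992703050374985 q [0.287 0.131 1.876 0.    1.135 0.185]
shift now axes [-0.001  0.018  0.015] shift in target axes [-0.001  0.017  0.015] turn [-0.014  0.001 -0.03 ]
```

>>> apply_moves --steps '[0,0,0,0,0,0,10,0,0,0,0,0,0,10,0,0,-0.3,0,0,0,10,0,0,-0.7,0,0,0,10,0,0,-0.9,0,0,0,10,0,0,-0.9,0,0,0,10,0,0,-0.9,0,0,0,10,0,0,-0.9,0,0,0,10,0,0,0,0,0,0,10,0,0,0,0,0,0,10]' --grip_force 45

```text
t: 13.53
tool_pos: [0.4894, 0.1978, 0.1566]
orientation: [2.104, 2.33, 0.006]
force: [-0.5, -0.9, -2.2]
opening: 0.025
gripper_force: 45.0
```

>>> apply_moves --steps '[-0.5,0.04,0,0,0,0,10,-0.9,0.077,0,0,0,0,10,-0.94,0.077,0,0,0,0,10,-0.94,0.077,0,0,0,0,10,-0.94,0.077,0,0,0,0,10,-0.94,0.077,0,0,0,0,10,-0.94,0.077,0,0,0,0,10,-0.94,0.077,0,0,0,0,10,-0.94,0.077,0,0,0,0,10,-0.94,0.077,0,0,0,0,10,-0.94,0.077,0,0,0,0,10,-0.94,0.077,0,0,0,0,10]'

```text
t: 14.53
tool_pos: [0.546, -0.1233, 0.1519]
orientation: [-2.104, -2.329, 0.002]
force: [0.1, 0.2, -1.8]
opening: 0.0244
gripper_force: 45.0
```

>>> apply_moves --steps '[-0.9,0.077,0,0,0,-0.2,10,-0.8,0.077,0,0,0,-0.2,10,-0.4,0.04,0,0,0,-0.17,10,-0.2,0.02,0,0,0,0,10,0,0,0,0,0,0,10,0,0,0,0,0,0,10]'

```text
t: 15.03
tool_pos: [0.5612, -0.1892, 0.1528]
orientation: [-2.035, -2.391, 0.001]
force: [0.6, 1.1, -1.9]
opening: 0.0249
gripper_force: 45.0
```

```bash
python3 plan.py .561 -.1915 .092 0.165; python3 - <<'E'
from h import *
a=shot("top","top2");b=shot("scene","scene2")
f=lambda im,x,y:cv2.resize(im[y:y+120,x:x+110],(396,432),interpolation=cv2.INTER_CUBIC)
cv2.imwrite("pics/c2.png",np.hstack([f(a,262,115),f(b,136,165)]))
E
```

```text
t 15.0333 pos [ 0.561 -0.189  0.153] F [ 0.605  1.144 -1.87 ] open 0.024930729917043107 gf 44.96380805969238 q [-0.412  0.151  1.587  0.     1.406 -0.573]
shift now axes [-0.078 -0.015  2.026] shift in target axes [-0.075 -0.019  2.026] turn [-0.017 -0.015 -0.042]
```

View pics/c2.png

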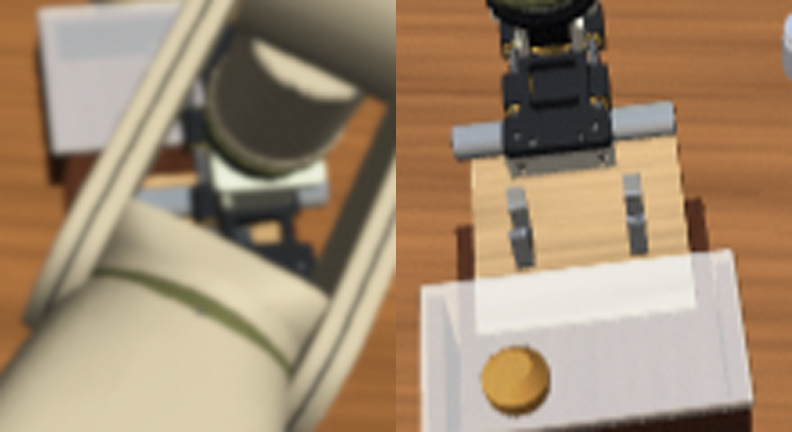

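The mandrel is held across, with its ends at about (453,142) and (675,118) in the crop. I'll compare those with the expected projection before lowering.

```bash
python3 - <<'E'
from h import *
s=robot.read_state();R=Ro.from_rotvec(s["orientation"]).as_matrix();c=s["tool_pos"]+R@[0,0,-.0182]
for e in(.08,-.08):
    u=proj("scene",c+R@[e,0,0]);print(u,(u-[136,165]+.5)*3.6+[396,0])
px=[(np.array(q)-[396,0])/3.6-.5+[136,165] for q in((453,142),(675,118))]
P=[atz("scene",q,c[2]) for q in px];print(P,(P[0]+P[1])/2-c,np.linalg.norm(P[0]-P[1]),"heading",np.arctan2(*(P[1]-P[0])[[0,1]]),c)
E
```

```text
[213.46915755 197.36885659] [676.68896719 118.32788371]
[152.05890381 204.13067757] [455.6120537  142.67043926]
[array([ 0.57401232, -0.26961553,  0.17172254]), array([ 0.54839239, -0.11102825,  0.17172254])] [-4.14964249e-04 -1.60175488e-03 -8.32667268e-17] 0.1606434171288826 heading -0.16016715807261675 [ 0.56161731 -0.18872013  0.17172254]
```

The held pose matches to about 2 mm, so I lower it.

>>> apply_moves --steps '[-0.075,-0.019,0.5,0,0,-0.04,10,0,0,0.7,0,0,0,10,0,0,0.6,0,0,0,10,0,0,0.23,0,0,0,10,0,0,0.2,0,0,0,10,0,0,0.2,0,0,0,10,0,0,0.2,0,0,0,10,0,0,0,0,0,0,10,0,0,0,0,0,0,10]'

```text
t: 15.88
tool_pos: [0.562, -0.1922, 0.0756]
orientation: [2.03, 2.397, 0.0]
force: [0.6, -0.5, -1.3]
opening: 0.025
gripper_force: 45.0
```

```bash
python3 plan.py .561 -.1915 .0368 0.165
```

```text
t 15.8833 pos [ 0.562 -0.192  0.076] F [ 0.604 -0.501 -1.272] open 0.024950635437142356 gf 44.9638295173645 q [-0.416  0.225  1.651 -0.     1.266 -0.582]
shift now axes [ 0.03  -0.028  1.292] shift in target axes [ 0.03  -0.027  1.292] turn [0.003 0.002 0.006]
```

>>> apply_moves --steps '[0.02,-0.02,0.12,0,0,0,10,0,0,0.12,0,0,0,10,0,0,0.12,0,0,0,10,0,0,0.12,0,0,0,10,0,0,0.12,0,0,0,10,0,0,0,0,0,0,10,0,0,0,0,0,0,10]'

```text
t: 16.47
tool_pos: [0.5607, -0.1916, 0.0568]
orientation: [-2.03, -2.397, 0.0]
force: [-0.2, -0.3, -1.8]
opening: 0.0248
gripper_force: 45.0
```

```bash
python3 plan.py .561 -.1915 .0368 0.165
```

```text
t 16.4667 pos [ 0.561 -0.192  0.057] F [-0.17  -0.283 -1.819] open 0.024821988624449707 gf 44.960026144981384 q [-0.416  0.244  1.665 -0.     1.233 -0.581]
shift now axes [0.002 0.01  0.665] shift in target axes [0.003 0.009 0.665] turn [-0.007 -0.004  0.005]
```

>>> apply_moves --steps '[0,0,0.08,0,0,0,10,0,0,0.08,0,0,0,10,0,0,0.08,0,0,0,10,0,0,0.08,0,0,0,10,0,0,0.08,0,0,0,10,0,0,0.08,0,0,0,10,0,0,0,0,0,0,10,0,0,0,0,0,0,10]'

```text
t: 17.13
tool_pos: [0.5611, -0.192, 0.0427]
orientation: [2.03, 2.397, -0.0]
force: [-1.4, -2.4, -0.1]
opening: 0.0247
gripper_force: 44.9
```

```bash
python3 plan.py .561 -.1915 .0368 0.165
```

```text
t 17.1333 pos [ 0.561 -0.192  0.043] F [-1.365 -2.418 -0.105] open 0.0247350820901113 gf 44.945706725120544 q [-0.416  0.262  1.673 -0.     1.207 -0.581]
shift now axes [ 0.017 -0.     0.198] shift in target axes [ 0.017 -0.     0.198] turn [0.    0.004 0.005]
```

>>> apply_moves --steps '[0,0,0.06,0,0,0,10,0,0,0.06,0,0,0,10,0,0,0.06,0,0,0,10,0,0,0.03,0,0,0,10,0,0,0,0,0,0,10,0,0,0,0,0,0,10]'

```text
t: 17.63
tool_pos: [0.5615, -0.1914, 0.037]
orientation: [2.03, 2.398, 0.001]
force: [-1.6, 1.4, 4.8]
opening: 0.025
gripper_force: 44.9
```

>>> apply_moves --steps '[0,0,0.04,0,0,0,10,0,0,0.04,0,0,0,10,0,0,0,0,0,0,10,0,0,0,0,0,0,10]'

```text
t: 17.97
tool_pos: [0.5632, -0.1912, 0.0369]
orientation: [2.028, 2.396, 0.004]
force: [-2.2, 6.4, 17.6]
opening: 0.0252
gripper_force: 44.9
```

Seated: the height stops changing as the force climbs. I release, rise and move aside for a look.

>>> apply_moves --steps '[0,0,0,0,0,0,60,0,0,0,0,0,0,60,0,0,0,0,0,0,60,0,0,0,0,0,0,60,0,0,-0.3,0,0,0,60,0,0,-0.9,0,0,0,60,0,0,-0.9,0,0,0,60,0,0,-0.9,0,0,0,60,0,0,-0.9,0,0,0,60,0,0,-0.9,0,0,0,60,0,0,-0.6,0,0,0,60]'

```text
t: 18.88
tool_pos: [0.5619, -0.1921, 0.2]
orientation: [2.028, 2.395, 0.002]
force: [0.8, -0.1, 0.0]
opening: 0.0555
gripper_force: 0.0
```

>>> apply_moves --steps '[1,0,0,0,0,-0.97,60,1,0,0,0,0,-0.97,60,1,0,0,0,0,-0.97,60,1,0,0,0,0,-0.97,60,0,-1,0,0,0,-0.97,60,0,-1,0,0,0,-0.97,60,0,-1,0,0,0,-0.97,60,0,0,0,0,0,-0.97,60,0,0,0,0,0,-0.97,60,0,0,0,0,0,-0.97,60,0,0,0,0,0,-0.97,60,0,0,0,0,0,-0.97,60]'

```text
t: 19.88
tool_pos: [0.4535, -0.1345, 0.1967]
orientation: [0.285, 3.128, -0.0]
force: [0.7, -1.1, -0.1]
opening: 0.0559
gripper_force: 0.0
```

```bash
python3 plan.py .4715 -.2065 .18 1.736; python3 - <<'E'
from h import *
a=shot("top","top3");b=shot("scene","scene3")
k=3.6;out=[]
p=[.561,-.1915,.165];cs,sn=np.cos(.165),np.sin(.165)
W=lambda l,z:[p[0]+cs*l[0]-sn*l[1],p[1]+sn*l[0]+cs*l[1],z]
for c,im,x,y in(("top",a,262,115),("scene",b,136,165)):
    im=cv2.resize(im[y:y+120,x:x+110],(396,432),interpolation=cv2.INTER_CUBIC)
    th=np.linspace(0,2*np.pi,24)
    P=np.float32([(proj(c,W((.013*np.cos(t),e),.055+.013*np.sin(t)))-[x,y]+.5)*k for e in(-.08,.08) for t in th])
    cv2.polylines(im,[cv2.convexHull(P).astype(int)],True,(0,0,255),1);out.append(im)
cv2.imwrite("pics/c3.png",np.hstack(out))
E
```

```text
t 19.8833 pos [ 0.454 -0.135  0.197] F [ 0.733 -1.1   -0.085] open 0.05593083948545018 gf 0.0 q [-0.397 -0.209  1.859  0.     1.492 -1.786]
shift now axes [-1.022 -2.251  0.556] shift in target axes [-0.196 -2.464  0.556] turn [-0.001  0.003 -3.311]
```

View pics/c3.png

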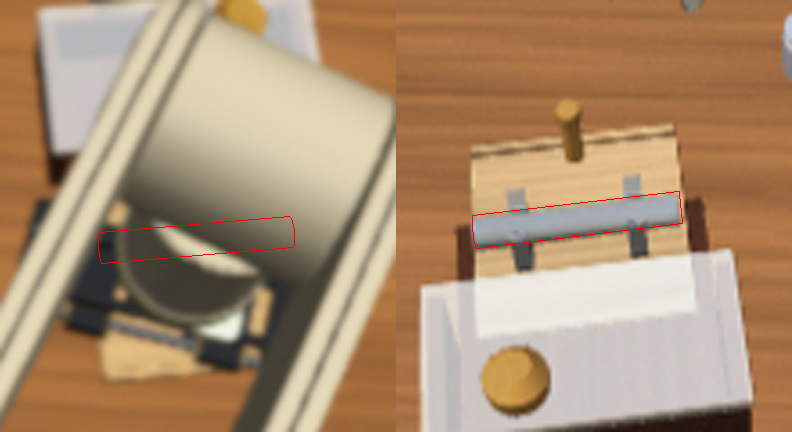

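The scene view shows the mandrel on the predicted home outline, even at both ends. Now back to the knob.

>>> apply_moves --steps '[0,0,0,0,0,-0.83,60,0,0,0,0,0,-0.83,60,0,0,0,0,0,-0.83,60,0,0,0,0,0,-0.83,60,-0.066,-0.83,0,0,0,0,60,-0.066,-0.83,0,0,0,0,60,-0.066,-0.83,0,0,0,0,60,0,0,0,0,0,0,60,0,0,0.6,0,0,0,60,0,0,0,0,0,0,60]' --grip_force 30

```text
t: 20.82
tool_pos: [0.4702, -0.2065, 0.1755]
orientation: [0.247, -3.129, -0.004]
force: [0.5, 0.7, -1.8]
opening: 0.0557
gripper_force: 0.0
```

```bash
python3 plan.py .4718 -.2068 .051 1.736
```

```text
t 20.8167 pos [ 0.47  -0.207  0.176] F [ 0.491  0.661 -1.803] open 0.055732827471889436 gf 0.0 q [-0.514 -0.076  1.778  0.     1.444 -2.242]
shift now axes [-0.064 -0.028  4.151] shift in target axes [-0.051 -0.017  4.151] turn [ 0.025 -0.029 -0.073]
```

>>> apply_moves --steps '[-0.05,-0.02,0.7,0,0,0,60,0,0,0.8,0,0,0,60,0,0,0.8,0,0,0,60,0,0,0.7,0,0,0,60,0,0,0.6,0,0,0,60,0,0,0.5,0,0,0,60,0,0,0,0,0,0,20,0,0,0,0,0,0,0,0,0,0,0,0,0,0,0,0,0,0,0,0,0,0,0,0,0,0,0,0]'

```text
t: 21.73
tool_pos: [0.4741, -0.208, 0.0567]
orientation: [-0.253, 3.129, -0.002]
force: [0.6, -0.2, -0.3]
opening: 0.027
gripper_force: 0.0
```

>>> apply_moves --steps '[0,0,0,0,0,0,0,0,0,0,0,0,0,0,0,0,0,0,0,0,0,0,0,0,0,0,0,0,0,0,0,0,0,0,0]'

```text
t: 22.15
tool_pos: [0.4737, -0.2063, 0.0563]
orientation: [-0.253, 3.13, 0.003]
force: [-2.2, 7.5, 8.4]
opening: 0.0193
gripper_force: 30.0
```

Gripped. I push in 120 mm, the last part slowly.

>>> apply_moves --steps '[-0.2,0,0,0,0,0,0,-0.35,0,0,0,0,0,0,-0.35,0,0,0,0,0,0,-0.35,0,0,0,0,0,0,-0.35,0,0,0,0,0,0,-0.35,0,0,0,0,0,0,-0.35,0,0,0,0,0,0,-0.35,0,0,0,0,0,0,-0.35,0,0,0,0,0,0,-0.35,0,0,0,0,0,0,-0.3,0,0,0,0,0,0,-0.2,0,0,0,0,0,0]'

```text
t: 23.15
tool_pos: [0.5881, -0.1874, 0.0563]
orientation: [-0.254, 3.131, 0.003]
force: [-3.9, 7.2, 8.5]
opening: 0.0194
gripper_force: 30.0
```

>>> apply_moves --steps '[-0.1,0,0,0,0,0,0,-0.08,0,0,0,0,0,0,0,0,0,0,0,0,0,0,0,0,0,0,0,0]'

```text
t: 23.48
tool_pos: [0.5896, -0.1871, 0.0563]
orientation: [0.253, -3.125, -0.004]
force: [-19.3, 6.4, 19.7]
opening: 0.019
gripper_force: 30.0
```

That is the end stop: the force jumps and the knob is at its fully-in spot. Release, rise and look.

>>> apply_moves --steps '[0,0,0,0,0,0,60,0,0,0,0,0,0,60,0,0,0,0,0,0,60,0,0,0,0,0,0,60,0,0,0,0,0,0,60,0,0,-0.8,0,0,0,60,0,0,-0.9,0,0,0,60,0,0,-0.9,0,0,0,60,0,0,-0.9,0,0,0,60,0,0,-0.9,0,0,0,60,0,0,-0.5,0,0,0,60,0,0,0,0,0,0,60]'

```text
t: 24.48
tool_pos: [0.5949, -0.1891, 0.2075]
orientation: [-0.253, 3.124, -0.006]
force: [0.1, 0.1, 1.2]
opening: 0.056
gripper_force: 0.0
```

>>> apply_moves --steps '[0.3,1,0,0,0,0,60,0.3,1,0,0,0,0,60,0.3,1,0,0,0,0,60,0.3,1,0,0,0,0,60,0.3,1,0,0,0,0,60,0.3,1,0,0,0,0,60,0.3,1,0,0,0,0,60,0.3,1,0,0,0,0,60,0.3,1,0,0,0,0,60,0,0,0,0,0,0,60,0,0,0,0,0,0,60]'

```text
t: 25.4
tool_pos: [0.4683, 0.0664, 0.2012]
orientation: [0.258, -3.13, 0.0]
force: [-0.2, -0.2, -0.4]
opening: 0.0555
gripper_force: 0.0
```

```bash
python3 - <<'E'
from h import *
a=shot("top","top4");b=shot("scene","scene4")
k=3.6;out=[]
p=[.561,-.1915,.165];cs,sn=np.cos(.165),np.sin(.165)
W=lambda l,z:[p[0]+cs*l[0]-sn*l[1],p[1]+sn*l[0]+cs*l[1],z]
for c,im,x,y in(("top",a,262,95),("scene",b,136,195)):
    im=cv2.resize(im[y:y+120,x:x+110],(396,432),interpolation=cv2.INTER_CUBIC)
    th=np.linspace(0,2*np.pi,24)
    P=np.float32([(proj(c,W((.12+.013*np.cos(t),e),.055+.013*np.sin(t)))-[x,y]+.5)*k for e in(-.08,.08) for t in th])
    Q=np.float32([(proj(c,W((.03+.01*np.cos(t),.01*np.sin(t)),.084))-[x,y]+.5)*k for t in th])
    for S in(P,Q):cv2.polylines(im,[cv2.convexHull(S).astype(int)],True,(0,0,255),1)
    out.append(im)
cv2.imwrite("pics/c4.png",np.hstack(out))
s=robot.read_state();print(s["tool_pos"],s["force"])
E
```

```text
[0.4691402  0.06490413 0.20148118] [-0.04822479 -0.48516572  0.0159713 ]
```

View pics/c4.png

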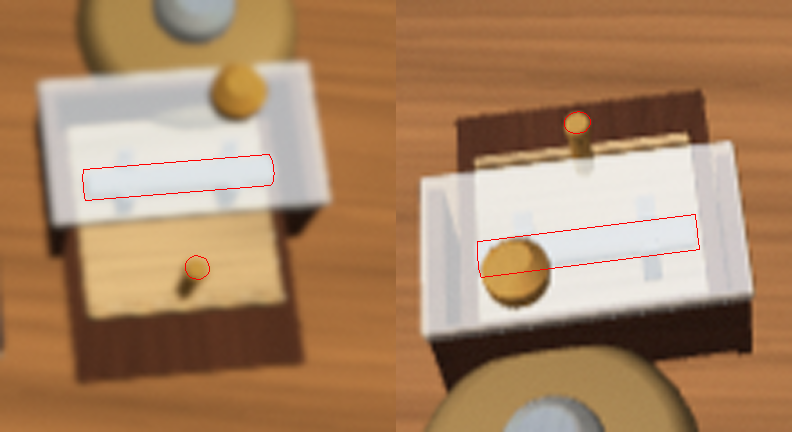

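Both views show the tray fully in (knob inside its red circle), the mandrel on the outline under the roof, and the brass dome not moved. Handing in.

```bash
python3 -c "
from plant import robot
print(robot.close_job())"
```

```text
the job is handed in; nothing more can be done
None
```

I handed the job in with the slim mandrel snapped home and centred in both clips, the tray pushed fully in and the gripper clear; the arm touched nothing else on the bench, and the hand-in call gave no verdict.

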